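# Photograph a returned bearing for the stock record

## Task

Photograph the returned pillow-block bearing (the arched one on a long two-bolt foot) for the stock record: first stand it gently, upright, in the middle of the white photo board with its long foot parallel to the board's front edge, then tip the lamp panel forward until it leans 45 degrees over the board and let go to see that it stays. After that, on the sloping control desk, turn the small inner knob clockwise until its pointer is at the long mark without disturbing the outer ring around it, then hold the wide release bar right down for a good second and let it up. Leave the other things on the counter where they are.

Things in the scene. Friction and masses are not known exactly. Their poses are not given: they have to be found in the camera images.
- bearing: Returned pillow-block bearing, loose, dark cast iron, about 0.6 kg. Foot 130 mm long (its y), 38 mm wide (its x), 14 mm thick; on its middle a round housing ring 66 mm across with flat faces at x = +-16 mm (grip across them), ring centre 36 mm up, top 69 mm up. Bore 27 mm along x. Origin: middle of the foot's underside, z up. Stands on the counter left of the equipment.
- board_middle (a point): Middle of the top of the fixed white photo board (240 x 240 x 12 mm), marked by a small cross. x points from the board's front edge (nearest the robot) to the lamp, y along the front edge, z up. The bearing's foot goes along this y, either way round. Board, lamp stand and camera move together; they and the control desk may change places.
- lamp_hinge (a point): Middle of the lamp panel's hinge axis, on the fixed stand 150 mm beyond the board's middle, 120 mm above the counter. Axes as board_middle; the hinge turns about y. Fork and clamp knobs reach 100 mm either side; the fixed camera stands 135 mm to the left (+y), 75 mm wide, 175 mm high.
- lamp_edge (a point): Middle of the free upper edge of the lamp panel, 110 mm from the hinge axis. The panel is 150 mm wide (along y) and 22 mm thick (along this point's x, faces at +-11 mm). z points from the hinge to the edge, x out of the panel's back; the point moves with the panel.
- lamp (a joint): Lean of the lamp panel, rad: 0 upright, grows as it tips forward over the board (towards the robot), pi/4 = leaning 45 degrees. Range -0.4 to 1.25, starts within -0.2 to 0.15. Stiff friction hinge, stays where it is left; moving it takes 3 to 5 N at the upper edge.
- knob_top (a point): Centre of the inner knob's top, on the knob axis; fixed. z is the normal of the desk's sloping panel (35 degrees from vertical, towards the robot), x up the slope, y left. From here down: inner knob, a cylinder 36 mm across, 34 mm tall; outer ring, 76 mm across, 20 mm thick; panel, 57 mm below. The scale's one long mark is straight up the slope (+x) from the knob.
- inner_knob (a joint): Angle of the inner knob (brightness), rad: 0 = pointer line at the long mark, grows turning clockwise as seen facing the panel. Starts within -1.35 to -0.45. Light friction, 0.05 N m; stays where left.
- colour_ring (a joint): Angle of the outer ring (lamp colour, already calibrated), rad, same sense; 0 = its mark straight up the slope. Starts within -0.6 to 0.6, turns very lightly (0.025 N m). Leave it as found.
- ring_mark (a point): Rim end of the white mark on the outer ring's top face, 36 mm from the knob axis; turns with the ring.
- bar_top (a point): Middle of the top of the release bar at the foot of the sloping panel: 100 mm long (along y), 30 mm wide (along x), 15 mm above the panel. z is the panel's normal, x up the slope; moves with the bar. 112 mm down the slope from the knob axis, 30 mm to its left. The fixed desk is 240 mm wide, 200 mm deep, 45 mm high in front and 185 mm at the back.
- release_bar (a joint): Travel of the release bar into the panel, m: 0 up, 0.005 right down. A spring: about 2 N to start, 5.5 N right down; returns by itself.
- flange_bearing: Bystander: square four-bolt flange bearing lying flat, 86 x 86 mm, 34 mm high. Origin under its middle.
- tape_roll: Bystander: roll of tape lying flat, 76 mm across, 25 mm high, between the board and the desk. Origin under its middle.
- spray_can: Bystander: spray can, 58 mm across, 170 mm high. Origin under its middle.
- wrench: Bystander: spanner 200 mm long lying flat. Origin at its underside.
- grease_tin: Bystander: grease tin, 70 mm across, 60 mm high. Origin under its middle.
Mind the look-alikes: they are no part of the job. What is shaped like the bearing but pink or purple is not meant.

How it is judged:
On the way, in this order (a step that is already met when the one before it is completed fails the run):
1. the bearing stands released in the middle of the board, foot along the front edge (horizontal distance between bearing and board_middle below 0.02 m and z of bearing in the frame of board_middle below 0.004 m and angle between bearing's own z axis and vertical below 0.1 rad and angle between the y axis of bearing and the y axis of board_middle, either way round below 0.17 rad and contact force between the fingers and bearing below 0.2 N), for 0.2 s.
2. the lamp panel leans 45 degrees and stays there, let go, for a second (value of joint lamp between 0.665 and 0.905 rad and contact force between anything else and lamp below 0.2 N), for 1 s.
3. the inner knob's pointer is at the long mark (value of joint inner_knob between -0.15 and 0.15 rad), for 0.2 s.
4. the release bar is held right down for a second (value of joint release_bar above 0.0038 m), for 0.8 s.
At the end, for the whole second after the job is handed in: Bearing upright and at rest on the board within 20 mm of its middle, foot within 10 degrees of the front edge; lamp panel leaning 45 degrees within 7; inner pointer within 8.5 degrees of the long mark; outer ring within 6 degrees of where it was; release bar up (all of step 3 and horizontal distance between bearing and board_middle below 0.02 m and z of bearing in the frame of board_middle below 0.004 m and angle between bearing's own z axis and vertical below 0.1 rad and angle between the y axis of bearing and the y axis of board_middle, either way round below 0.17 rad and linear speed of bearing below 0.02 m/s and value of joint lamp between 0.665 and 0.905 rad and distance of ring_mark from where it was at the start of the episode below 0.004 m and value of joint release_bar below 0.001 m); the robot touches nothing.
It fails at once if the outer ring is turned more than about 6 degrees (distance of ring_mark from where it was at the start of the episode above 0.004 m).
It fails at once if the bearing is dropped from more than about 2 cm, or thrown (linear speed of bearing above 0.6 m/s and contact force between the fingers and bearing below 0.1 N).
It fails at once if the bearing is tipped over (angle between bearing's own z axis and vertical above 0.8 rad).
It fails at once if another thing on the counter is shifted by more than 2 cm (distance of any of flange_bearing, grease_tin, tape_roll, spray_can, wrench from where it was at the start of the episode above 0.02 m).
It also fails if it takes over 72 s, if anything falls off the work surface, if the arm or the gripper's body presses on something with over 40 N, if the wrist force passes 120 N, or if a joint passes its speed limit or range.

## Robot

A 7-joint arm with a two-finger parallel gripper is mounted at the origin on the work surface. World frame = base frame: x ahead of the robot, y to its left, z up, the work surface at z = 0. Lengths are in m, angles in rad, forces in N, time in s.
With the tool pointing down it reaches from about 0.35 to 0.775 m from the base axis. Payload 3.1 kg.
Tool frame: the origin (TCP) lies midway between the tips of the shut fingers; the grasp point (between the pads) lies 19 mm behind it; z points along the fingers, y is the line along which they close (so a half turn about z gives the same grasp; the last joint's range is limited). The gripper opens to 85 mm and grips with 20 to 120 N. Pads are 22 mm wide; open, the fingers measure 114 mm over their backs; the gripper's body (76 mm by 85 mm) begins 54 mm behind the grasp point. The pads swing forward as they close: fully open they stand 13 mm farther back than shut.
Start: joints at [-1.312, 0.311, 0.014, 1.512, -0.004, 1.319, -0.027], TCP at [0.163, 0.525, 0.231] pointing down, gripper open.
Joint ranges: [-2.7, 2.7], [-0.3, 1.91], [-1.27, 1.3], [0.12, 2.57], [-1.44, 4.58], [0.2, 2.03], [-3.05, 3.05]. Speed limits (rad/s): [2.79, 2.79, 3.14, 3.14, 3.14, 3.14, 3.14].

## Interface

Orientations are given as a unit quaternion [w, x, y, z].
In Python, from workcell import r, grip, ik, eyes, job, current_clock, current_joint_pos, current_qd, current_tau, current_tool_pos, current_tcp_rot, current_contact_force, current_wrist_torque, current_gripper_width, current_gripper_force gives the robot as it stands. Calls block until the motion is done:
- r.move_ptp(position, orientation): joint-space move of the TCP to a pose.
- r.movel(position, vel=0.15, rotation=None, threshold=None): straight line of the TCP; rotation=None keeps the orientation; vel is the mean speed in m/s. With threshold (N) it stops when the force on the tool has changed by that much, and returns True; else False.
- r.set_joints(angles): joint-space move.
- grip(opening, newtons=None): finger opening in m; newtons is the grip in N (None keeps the last); returns when the fingers have stopped.
- r.wait(seconds).
- ik(position, orientation): joint angles nearest the present ones, or None.
- eyes.get_image(name): name is "side" or "top" or "wrist"; returns a dict with "image" (420x560x3 uint8, red, green, blue), "fx", "fy", "cx", "cy" (pixels), "world_from_camera" (4x4, takes a point from camera to world coordinates). Camera axes: x right, y up, looking along -z (the intrinsics and any distortion apply to the point x, -y, -z); pixel columns grow to the right and rows downward; lengths in m; the calibration is good to about 2 mm. A picture is of the moment at which its call begins. There is no depth.
A pose or a line that the arm cannot do raises r.PlanningError and nothing moves.
- job.sign_off(): hands the job in; it is judged then, once.
Readings, each from a call of its own:
- current_clock(): time.
- current_joint_pos(): joint angles.
- current_qd(): joint speeds.
- current_tau(): joint torques, N m.
- current_tool_pos(): TCP position.
- current_tcp_rot(): TCP orientation.
- current_contact_force(): force on the tool from outside, world axes, zero at the start.
- current_wrist_torque(): the same for the moment, N m.
- current_gripper_width(): finger opening in m.
- current_gripper_force(): force on a finger pad.
Only numpy, scipy, OpenCV 4.12 (cv2) and the standard library are available. Lean on these libraries where they do the work, as an engineer would, in place of code of your own. Each camera call takes 0.05 s, during which the arm holds its last target. There are 200 camera calls.

## Working session

There is one attempt and no reset: what is moved stays moved. The work goes in short steps, each a Python script; the robot and the scene stay as the last script left them, time stands still between calls to the robot, and variables do not carry over. Pictures are saved under pics/ and viewed, at most 10 in all, crops included, and the job is handed in when it is done.

```bash
ls; mkdir -p pics
cat > h.py <<'E'
from workcell import *
import numpy as np, cv2
from scipy.spatial.transform import Rotation as R
def shot(n,f):
    d=eyes.get_image(n); cv2.imwrite('pics/'+f+'.png',d['image'][:,:,::-1]); 
    np.savez('pics/'+f+'.npz',**d); return d
def ray(f,u,v):
    d=np.load('pics/'+f+'.npz'); T=d['world_from_camera']
    k=d['dist'] if 'dist' in d else None
    c=np.array([(u-d['cx'])/d['fx'],-(v-d['cy'])/d['fy'],-1.])
    return T[:3,3],T[:3,:3]@c
def atz(f,u,v,z):
    o,w=ray(f,u,v); return o+w*(z-o[2])/w[2]
def proj(f,P):
    d=np.load('pics/'+f+'.npz'); T=d['world_from_camera']
    p=(np.asarray(P)-T[:3,3])@T[:3,:3]
    return np.array([d['cx']+d['fx']*p[...,0]/-p[...,2],d['cy']-d['fy']*p[...,1]/-p[...,2]]).T
def q(M): 
    x=R.from_matrix(M).as_quat(); return [x[3],x[0],x[1],x[2]]
E
python3 - <<'E'
from h import *
for n in ['side','top']:
    d=shot(n,n+'0'); print(n,{k:(v if k!='image' else 0) for k,v in d.items()})
a=cv2.imread('pics/side0.png');b=cv2.imread('pics/top0.png')
cv2.imwrite('pics/t1.png',cv2.resize(b,(800,600),interpolation=cv2.INTER_CUBIC))
cv2.imwrite('pics/s1.png',cv2.resize(a,(800,600),interpolation=cv2.INTER_CUBIC))
print(current_tcp_rot(),current_clock())
E
```

```text
pics
side {'image': 0, 'fx': 423.00622413283696, 'fy': 423.00622413283696, 'cx': 290.52088412864737, 'cy': 208.1702072458812, 'world_from_camera': array([[ 0.92528692,  0.24442345, -0.29000224,  0.2107827 ],
       [-0.37916779,  0.57858951, -0.72212601, -0.71926414],
       [-0.00871228,  0.77813325,  0.6280388 ,  0.88681439],
       [ 0.        ,  0.        ,  0.        ,  1.        ]])}
top {'image': 0, 'fx': 505.6050861545522, 'fy': 505.6050861545522, 'cx': 274.021088959549, 'cy': 205.65303747521486, 'world_from_camera': array([[ 0.00658609,  0.99631842, -0.08547643,  0.4182552 ],
       [-0.99997038,  0.00690229,  0.0034042 ,  0.11162363],
       [ 0.00398165,  0.08545148,  0.99633438,  1.75109156],
       [ 0.        ,  0.        ,  0.        ,  1.        ]])}
[-1.01398303e-04  1.49791528e-01  9.88717037e-01 -1.05337914e-03] 0.1
```

View pics/t1.png

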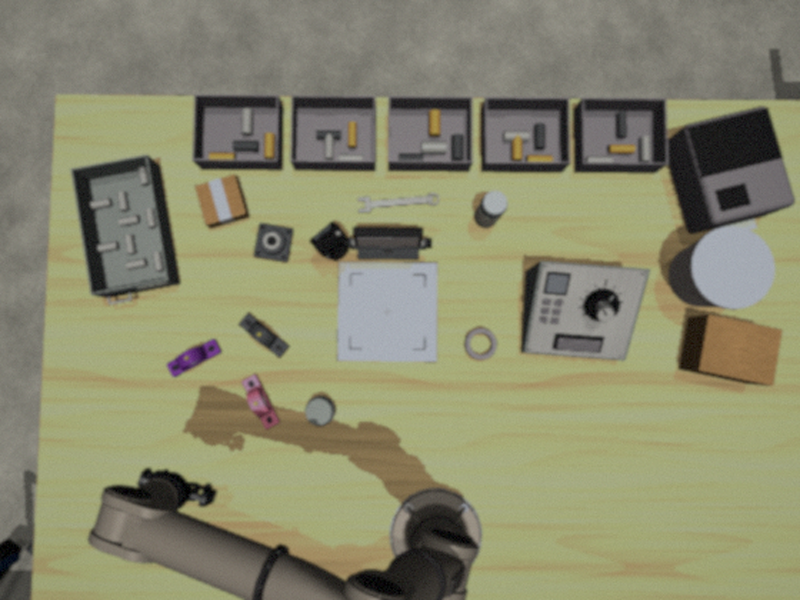

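View pics/s1.png

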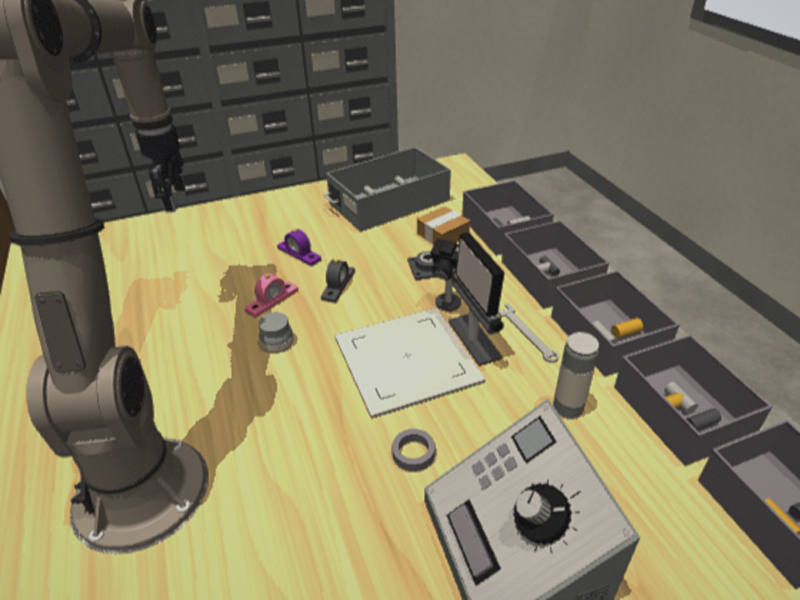

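The top view shows the board's cross near (388,312), the bearing near (264,335), and the desk at about (585,310). The lamp is behind the board at (388,242), with the camera on its left. I'll enlarge both views.

Run:
```python
from h import *
b=cv2.imread('pics/top0.png');a=cv2.imread('pics/side0.png')
c1=cv2.resize(b[150:270,155:315],(800,600),interpolation=cv2.INTER_CUBIC)   # x5
cv2.imwrite('pics/c1.png',c1)
c2=cv2.resize(b[175:260,360:460],(400,340),interpolation=cv2.INTER_CUBIC) # x4
c3=cv2.resize(a[280:420,290:450],(480,420),interpolation=cv2.INTER_CUBIC) # x3
o=np.zeros((420,800,3),np.uint8); o[:340,:320]=c2[:,:320]; o[:,320:]=c3
cv2.imwrite('pics/c2.png',o)
cv2.imwrite('pics/c2.png',np.hstack([cv2.resize(a[330:400,330:420],(800,600),interpolation=cv2.INTER_CUBIC)]))
for n,u,v,z in [('board',388,312,.012),('bfl',338,361,.012),('bfr',438,361,.012),('bbl',338,264,.012),('bbr',438,264,.012),('bear',264,335,.014),('e1',245,318,.014),('e2',284,352,.014),('dfl',523,356,.045),('dfr',626,360,.045),('dbl',540,262,.185),('dbr',648,269,.185),('tape',480,343,.02),('flange',273,241,.03),('can',494,202,.17),('knob',603,303,.15)]:
    print(n,atz('top0',u*.7,v*.7,z).round(3))
print('side', atz('side0',407*.7,355*.7,.012).round(3))
```

```text
board [0.523 0.114 0.012]
bfl [0.405 0.233 0.012]
bfr [ 0.406 -0.007  0.012]
bbl [0.639 0.236 0.012]
bbr [ 0.641 -0.007  0.012]
bear [0.466 0.411 0.014]
e1 [0.506 0.458 0.014]
e2 [0.426 0.362 0.014]
dfl [ 0.42  -0.205  0.045]
dfr [ 0.412 -0.448  0.045]
dbl [ 0.625 -0.218  0.185]
dbr [ 0.611 -0.454  0.185]
tape [ 0.45  -0.107  0.02 ]
flange [0.691 0.391 0.03 ]
can [ 0.76 -0.12  0.17]
knob [ 0.538 -0.365  0.15 ]
side [0.528 0.118 0.012]
```

View pics/c1.png

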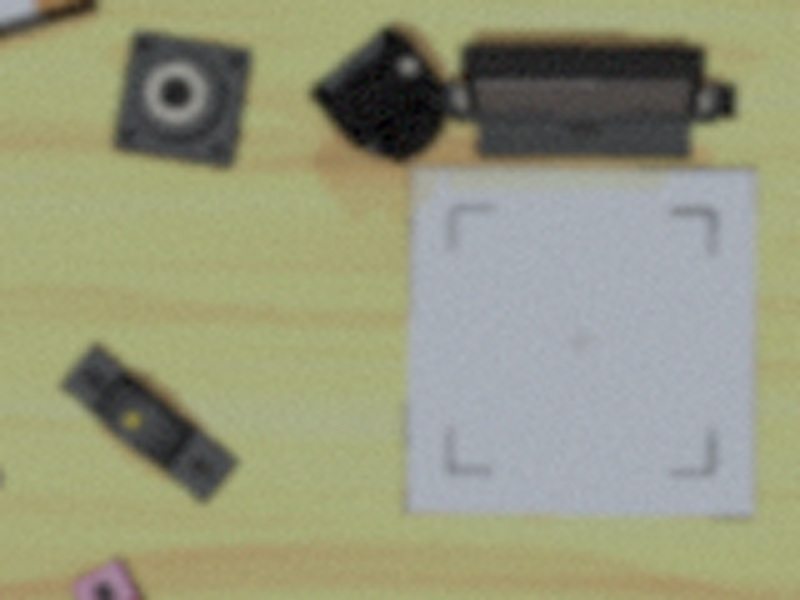

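View pics/c2.png

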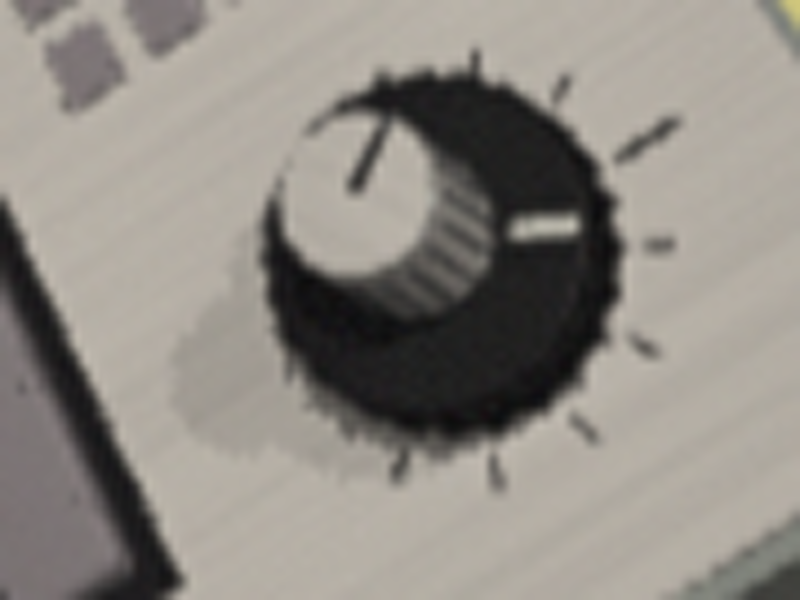

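The bearing's foot-end midpoints are at crop (78,363) and (222,482), and the board cross is at (580,342). In the side crop the knob top is at (358,193), with its pointer tip at (387,125). Next I'll pick up the bearing and place it.

```bash
cat >> h.py <<'E'
def down(yd):   # tool pointing down, closing axis along yd (xy)
    y=np.array([yd[0],yd[1],0.]);y/=np.linalg.norm(y);z=np.array([0,0,-1.])
    return np.c_[np.cross(y,z),y,z]
E
cat > pick.py <<'E'
from h import *
g=lambda u,v,z:atz('top0',155+u/5,150+v/5,z)
e1=g(78,363,.014);e2=g(222,482,.014);c=(e1+e2)/2;d=e2-e1
bc=np.mean([g(*p,.012) for p in [(408,513),(752,515),(410,168),(754,168)]],0)
by=g(409,340,.012)-g(753,341,.012); 
by[:2]=((g(408,513,.012)-g(752,515,.012))+(g(410,168,.012)-g(754,168,.012)))[:2]
bx=np.array([by[1],-by[0],0]);bx/=np.linalg.norm(bx)
print('bear',c,np.linalg.norm(d),'board',bc,g(580,342,.012),'bx',bx)
np.savez('board.npz',bc=bc,bx=bx)
# pick yaw pairs keeping joint 7 in range
u=np.array([d[1],-d[0]])/np.linalg.norm(d)
s=1
v=u if u@bx[:2]>0 else -u
best=None
for sg in (1,-1):
    Q1,Q2=q(down(sg*v)),q(down(sg*bx))
    j1=ik([c[0],c[1],.15],Q1);j2=ik([*bc[:2],.2],Q2);print(sg,j1,j2)
    if j1 is not None and j2 is not None:
        m=max(abs(j1[6]),abs(j2[6]))+abs(np.array(j1)-current_joint_pos()).max()
        if best is None or m<best[0]: best=(m,Q1,Q2,sg)
_,Q1,Q2,sg=best;print('sg',sg)
grip(.085,40)
r.move_ptp([c[0],c[1],.15],Q1)
shot('wrist','w0')
r.movel([c[0],c[1],.032],vel=.1)
grip(.02,40);print('w',current_gripper_width(),current_gripper_force())
r.movel([c[0],c[1],.16],vel=.12)
r.move_ptp([bc[0],bc[1],.16],Q2)
r.movel([bc[0],bc[1],.055],vel=.12)
t=r.movel([bc[0],bc[1],.040],vel=.03,threshold=4)
print('touch',t,current_tool_pos(),current_clock())
E
python3 pick.py
```

```text
bear [0.46596308 0.4103885  0.014     ] 0.12894152433416178 board [0.52470521 0.11508478 0.012     ] [0.52331103 0.1157981  0.012     ] bx [0.99999218 0.00395398 0.        ]
1 [-1.0502294   0.53416785  0.45825617  1.44043688 -0.24192769  1.2229859
 -1.24248291] [-0.75065369  0.34653977  0.6637438   1.61801712 -0.2220312   1.25388348
 -0.0422242 ]
-1 [-0.73288481  0.50777033 -0.02499172  1.42584969  0.01299613  1.20813334
  1.70459635] [-0.44525417  0.30623838  0.25450307  1.60663147 -0.08036534  1.23900572
  2.96965471]
sg 1
w 0.02017412963489281 1.7059960216283798
touch False [0.52466671 0.11505242 0.03988149] 7.6417
```

The fingers closed on nothing, so I'll look at the view from before the descent and at the scene now.

Run:
```python
from h import *
r.movel([.5247,.115,.2],vel=.2)
shot('side','s2')
a=cv2.imread('pics/w0.png');b=cv2.imread('pics/s2.png')
o=np.zeros((420,800,3),np.uint8);o[:300,:400]=cv2.resize(a,(400,300));o[:,400:]=cv2.resize(b[130:270,160:293],(400,420),interpolation=cv2.INTER_CUBIC)
cv2.imwrite('pics/o2.png',o)
```

```text
(no output)
```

View pics/o2.png

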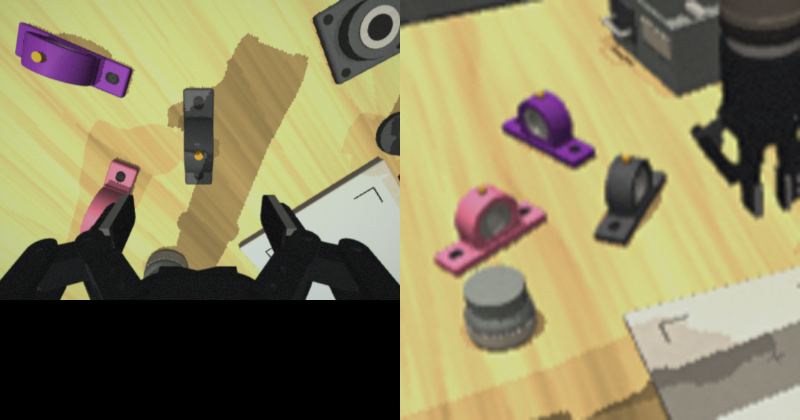

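Run:
```python
from h import *
d=np.load('pics/w0.npz');print(d['world_from_camera'].round(3),d['fx'],d['cx'],d['cy'])
print(atz('w0',198.5*1.4,88*1.4,.014),atz('w0',198.5*1.4,184*1.4,.014),atz('w0',198.5*1.4,136*1.4,.014))
print(proj('w0',[.466,.4104,.014])/1.4, proj('w0',[.466,.4104,.15])/1.4)
# side view s2 crop: foot ends
f=lambda u,v:(160+(u-400)/3,130+v/3)
print(atz('s2',*f(612,240),.014),atz('s2',*f(655,172),.014), atz('side0',*[.7*x for x in (338,290)],.014))
for P in [[.466,.4104,.014],[.506,.458,.014],[.426,.362,.014]]:
  print(proj('s2',P), proj('s2',P)*3+[400-480,-390])
```

```text
[[ 0.782  0.591  0.199  0.516]
 [-0.623  0.742  0.247  0.476]
 [-0.002 -0.317  0.949  0.292]
 [ 0.     0.     0.     1.   ]] 310.104164113831 276.62279905979716 213.02533327304906
[0.50959467 0.4666456  0.014     ] [0.42965415 0.36611493 0.014     ] [0.47244667 0.41992946 0.014     ]
[199.17581498 144.50840788] [200.15136882 197.56802497]
[0.42964611 0.35175303 0.014     ] [0.51093049 0.4539787  0.014     ] [0.45823253 0.37989473 0.014     ]
[236.22217977 197.33657696] [628.66653932 202.00973089]
[243.31008198 187.03431892] [649.93024595 171.10295676]
[228.73262047 208.46013821] [606.1978614  235.38041463]
```

Run:
```python
from h import *
c=np.array([.468,.413]);d=np.array([.0799,.1005]);u=np.array([d[1],-d[0]])
Q1=q(down(u))
grip(.085,40);print('open',current_gripper_width())
r.move_ptp([*c,.12],Q1)
t=r.movel([*c,.028],vel=.08,threshold=6)
print(t,current_tool_pos(),current_tcp_rot(),Q1)
shot('wrist','w1')
for g in (.06,.045,.035,.03):
    grip(g,40);print(g,current_gripper_width(),current_gripper_force(),current_contact_force().round(2))
shot('wrist','w2');shot('side','s3')
a=cv2.imread('pics/w1.png');b=cv2.imread('pics/w2.png');s=cv2.imread('pics/s3.png')
o=np.zeros((600,800,3),np.uint8);o[:300,:400]=cv2.resize(a,(400,300));o[300:,:400]=cv2.resize(b,(400,300));o[:420,400:]=cv2.resize(s[130:270,160:293],(400,420),interpolation=cv2.INTER_CUBIC)
cv2.imwrite('pics/o3.png',o);print(current_clock())
```

```text
open 0.08511666268665531
False [0.46854991 0.41338578 0.02873961] [-2.07836459e-04  9.00651313e-01  4.34541847e-01  7.43561365e-04] [np.float64(0.0), np.float64(0.9006435348745243), np.float64(0.43455865322039267), np.float64(0.0)]
0.06 0.06027851306873145 0.0 [ 0.09 -0.78  0.42]
0.045 0.04477533881338093 0.0 [ 0.02  0.68 -0.18]
0.035 0.034809610721984706 0.0 [-0.25  0.18  0.81]
0.03 0.02970285408850267 0.0 [ 0.21 -0.18  0.46]
13.0917
```

View pics/o3.png

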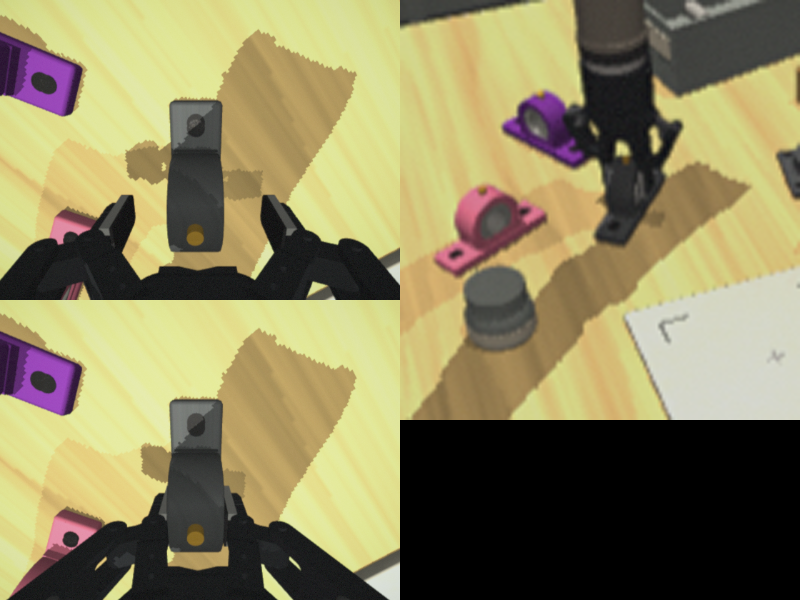

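The bearing does sit between the pads, but they hadn't loaded it yet. At a reading of 0.02 they had only just touched, so the opening reads low. I'll close further.

Run:
```python
from h import *
for g in (.02,.01,.0):
    grip(g,40);print(g,current_gripper_width(),current_gripper_force(),current_contact_force().round(2))
p=current_tool_pos()
r.movel([p[0],p[1],p[2]+.03],vel=.06)
print(current_gripper_width(),current_gripper_force(),current_contact_force().round(2),current_clock())
shot('wrist','w3');shot('side','s4')
b=cv2.imread('pics/w3.png');s=cv2.imread('pics/s4.png')
o=np.zeros((420,800,3),np.uint8);o[:300,:400]=cv2.resize(b,(400,300));o[:420,400:]=cv2.resize(s[130:270,160:293],(400,420),interpolation=cv2.INTER_CUBIC)
cv2.imwrite('pics/o4.png',o)
```

```text
0.02 0.019983017355353197 1.7448084382340312 [ 2.88 -1.82  2.43]
0.01 0.015353407223309542 38.67753110061699 [ 3.6  -2.88  4.02]
0.0 0.01499174608065608 39.200360145978266 [ 4.41 -3.11  4.69]
0.01556195432148139 39.03034838505846 [-0.12 -0.48 -6.63] 14.4417
```

View pics/o4.png

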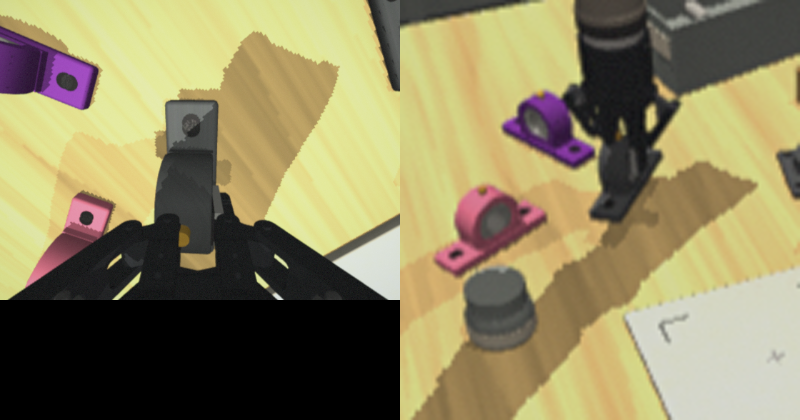

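The bearing is lifted: the wrist force shows about −6.6 N, and it hangs upright between the pads in both views. I'll carry it to the board.

Run:
```python
from h import *
B=np.load('board.npz');bc=np.array([.524,.1153]);Q2=q(down(B['bx']))
p=current_tool_pos();r.movel([p[0],p[1],.15],vel=.15)
r.move_ptp([*bc,.15],Q2)
r.movel([*bc,.055],vel=.12)
t=r.movel([*bc,.0385],vel=.02,threshold=4);p=current_tool_pos()
print(t,p,current_contact_force().round(2),current_gripper_width())
shot('wrist','w4')
grip(.03);grip(.06);r.wait(.1)
shot('wrist','w5')
r.movel([*bc,.17],vel=.12)
shot('wrist','w6');shot('side','s5');print(current_clock())
b=cv2.imread('pics/w4.png');b2=cv2.imread('pics/w6.png');s=cv2.imread('pics/s5.png')
o=np.zeros((600,800,3),np.uint8);o[:300,:400]=cv2.resize(b,(400,300));o[300:,:400]=cv2.resize(b2,(400,300));o[:600,400:]=cv2.resize(s[130:310,220:340],(400,600),interpolation=cv2.INTER_CUBIC)
cv2.imwrite('pics/o5.png',o)
```

```text
True [0.52424942 0.11516125 0.04018594] [ 1.27 -0.5   3.85] 0.015488365679253246
20.3417
```

View pics/o5.png

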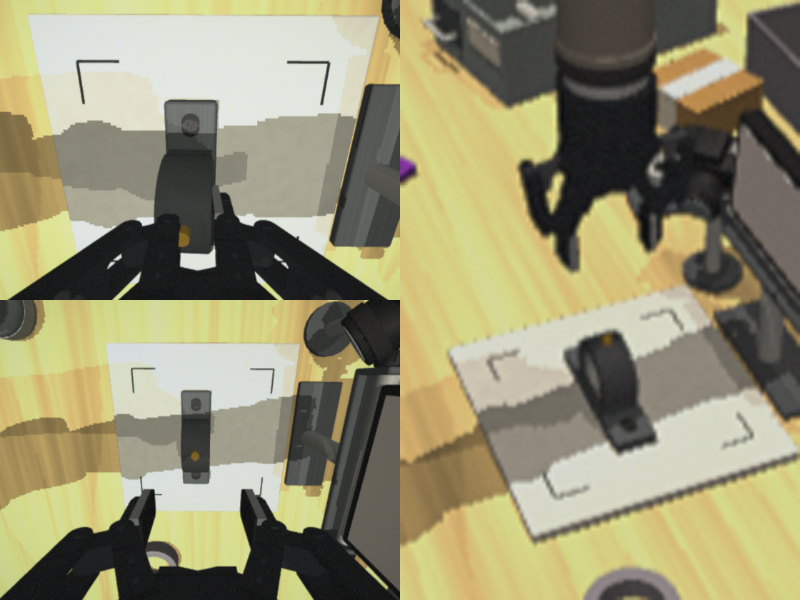

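The bearing stands upright on the board, with its foot ends at about (196,91) and (196,183) in the lower-left wrist view. I'll check its offset from the board middle.

Run:
```python
from h import *
print(atz('w6',196*1.4,91*1.4,.026),atz('w6',196*1.4,183*1.4,.026))
# board front-left / others in w6
for p in [(107,45),(283,46),(133,70),(273,70)]: print(p,atz('w6',p[0]*1.4,p[1]*1.4,.012))
f=lambda u,v:(220+(u-400)*.3,130+v*.3)
print('side ends',atz('s5',*f(580,355),.026),atz('s5',*f(636,440),.026))
for p in [(450,348),(700,290),(533,542),(800,460)]: print(p,atz('s5',*f(*p),.012))
print(ik([.755,.115,.3],q(down([0,1]))),ik([.755,.115,.2],q(down([0,1]))), ik([.755,.115,.2],q(down([0,-1]))))
```

```text
[0.52040076 0.18156126 0.026     ] [0.52080637 0.05493541 0.026     ]
(107, 45) [0.41065625 0.23471378 0.012     ]
(283, 46) [0.62655962 0.23459706 0.012     ]
(133, 70) [0.44014038 0.20605086 0.012     ]
(273, 70) [0.61748385 0.20698702 0.012     ]
side ends [0.51151116 0.16481521 0.026     ] [0.51802948 0.04823211 0.026     ]
(450, 348) [0.40954843 0.23442195 0.012     ]
(700, 290) [0.65520215 0.22055655 0.012     ]
(533, 542) [ 0.40551966 -0.01056681  0.012     ]
(800, 460) [ 0.64121113 -0.01391372  0.012     ]
[-0.20585654  0.86224301  0.13580199  0.45222363 -0.10656068  1.83028528
  1.42618596] [-0.21719966  0.81836399  0.11430235  0.77545261 -0.08337511  1.55111162
  1.43353928] [-0.42951342  0.8795643   0.70705688  0.79221599 -0.52443784  1.60147678
 -1.51930001]
```

The bearing is 9 mm or less off the middle and aligned, which is inside the tolerance. Next is the lamp, which I'll push from behind with shut fingers.

Run:
```python
from h import *
Q=q(down([0,1]));y=.115
r.movel([.524,y,.33],vel=.25)
grip(0,20)
r.move_ptp([.757,y,.33],Q)
r.movel([.757,y,.212],vel=.12)
t=r.movel([.66,y,.212],vel=.04,threshold=2)
p=current_tool_pos();print(t,p,current_contact_force().round(2),current_clock())
# lean estimate: (p-hinge-w).n=.011
from scipy.optimize import brentq
h=np.array([.676,.12]);w=.011
f=lambda a:(p[0]-w-h[0])*np.cos(a)+(p[2]-h[1])*np.sin(a)-.011
print('lean',brentq(f,-.6,.9))
```

```text
True [0.70487598 0.11518584 0.21217125] [-0.62 -0.13 -0.18] 25.6167
lean -0.07413522975075722
```

Run:
```python
from h import *
h=np.array([.676,.12]);w=.011;y=.115
def P(a,off=0):
    z=np.array([-np.sin(a),np.cos(a)]);n=np.array([np.cos(a),np.sin(a)])
    v=h+.09*z+(.011+off)*n+[w,0]; return [v[0],y,v[1]]
for a in np.linspace(0,.80,7):
    r.movel(P(a),vel=.06)
print(current_tool_pos(),current_contact_force().round(2),current_clock())
shot('side','s6')
r.movel(P(.80,.06),vel=.1)
shot('side','s7')
r.movel([*P(.8,.06)[:2],.33],vel=.15)
print(current_contact_force().round(2),current_clock())
shot('wrist','w7')
s=cv2.imread('pics/s7.png');b=cv2.imread('pics/w7.png')
o=np.zeros((600,800,3),np.uint8);o[:,:500]=cv2.resize(s[130:280,250:375],(500,600),interpolation=cv2.INTER_CUBIC);o[:225,500:]=cv2.resize(b,(300,225))
cv2.imwrite('pics/o6.png',o)
```

```text
[0.62948737 0.11502732 0.19013645] [0.6  0.45 1.03] 27.9917
[-0.16  0.95  0.5 ] 29.6333
```

View pics/o6.png

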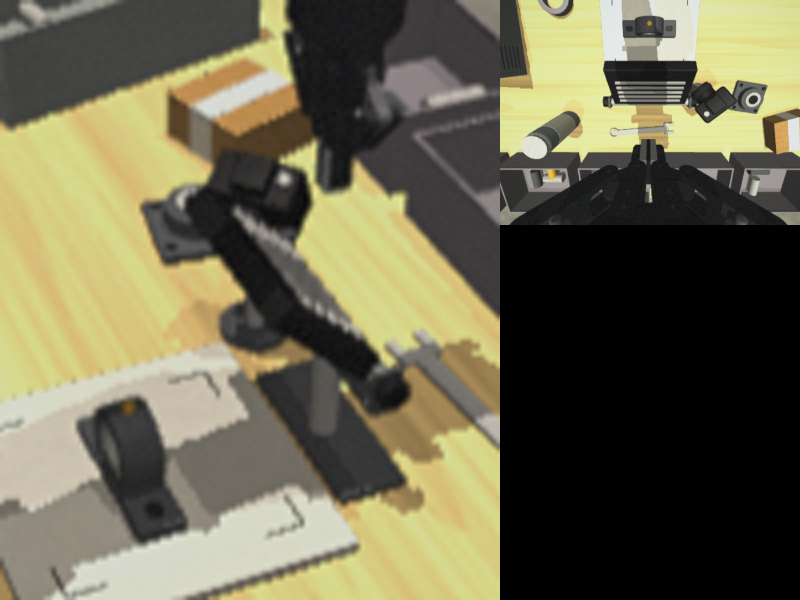

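The panel now leans over the board. In the side crop its near upper corner is at about (280,325) and its far upper corner at about (200,205). I'll fit the angle from these.

```bash
python3 - <<'E'
from h import *
for a in (.5,.65,.8,.95):
  z=np.array([-np.sin(a),0,np.cos(a)]);n=np.array([np.cos(a),0,np.sin(a)]);h=np.array([.676,.115,.12])
  print(a,[(((proj('s7',h+.11*z+s*.011*n+[0,yy,0])-[250,130])*4).round().tolist()) for yy in(-.075,.075) for s in (-1,1)],((proj('s7',h+[0,-.09,0])-[250,130])*4).round())
# wrist view: upper-edge pixel rows
  print('   w7',[(proj('w7',h+.11*z+s*.011*n+[0,yy,0])*300/560+[500,0]).round(1).tolist() for yy in(-.075,.075) for s in (-1,1)])
E
python3 - <<'E'
import cv2,numpy as np
s=cv2.imread('pics/s7.png');b=cv2.imread('pics/w7.png')
o=np.zeros((600,800,3),np.uint8)
o[:,:400]=cv2.resize(s[160:235,295:345],(400,600),interpolation=cv2.INTER_CUBIC)
o[:400,400:]=cv2.resize(b[100:210,180:290],(400,400),interpolation=cv2.INTER_CUBIC)
cv2.imwrite('pics/o7.png',o)
E
```

```text
0.5 [[303.0, 294.0], [331.0, 274.0], [210.0, 173.0], [235.0, 155.0]] [389. 389.]
   w7 [[599.0, 74.9], [598.2, 88.6], [697.0, 75.0], [697.7, 88.8]]
0.65 [[284.0, 311.0], [310.0, 289.0], [193.0, 189.0], [216.0, 168.0]] [389. 389.]
   w7 [[600.1, 65.8], [598.7, 78.1], [695.9, 66.0], [697.2, 78.3]]
0.8 [[268.0, 330.0], [290.0, 305.0], [178.0, 207.0], [198.0, 184.0]] [389. 389.]
   w7 [[601.5, 58.3], [599.7, 68.7], [694.5, 58.4], [696.3, 68.8]]
0.95 [[254.0, 350.0], [273.0, 324.0], [167.0, 225.0], [183.0, 201.0]] [389. 389.]
   w7 [[603.2, 52.5], [601.0, 60.6], [692.8, 52.6], [695.0, 60.7]]
```

View pics/o7.png

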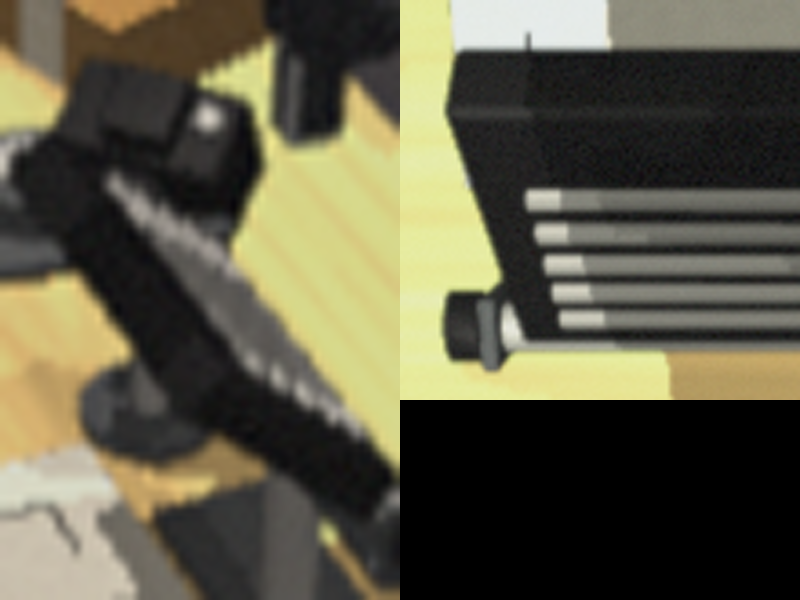

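Run:
```python
from h import *
from scipy.optimize import least_squares
f=lambda u,v:(295+u/8,160+v/8); g=lambda u,v:(180+(u-400)/3.636,100+v/3.636)
ob=[('s7',f(205,425),-.075,-1),('s7',f(235,380),-.075,1),('s7',f(18,180),.075,-1),('w7',g(457,52),-.075,-1),('w7',g(447,113),-.075,1)]
def res(x,full=True):
  a=x[0];z=np.array([-np.sin(a),0,np.cos(a)]);n=np.array([np.cos(a),0,np.sin(a)]);h=np.array([x[1],x[2],.12])
  e=[]
  for fn,p,yy,s in ob: e+=list(proj(fn,h+.11*z+s*.011*n+[0,yy,0])-p)
  return np.array(e+[(x[1]-.676)/.004,(x[2]-.115)/.004])
S=least_squares(res,[.8,.676,.115],x_scale=[.1,.01,.01]);print(S.x,S.fun.round(1))
# hinge from wrist: clamp knob left end at z=.12
print(atz('w7',*g(447,327),.12))
# ---- knob: side ray and desk frame
al=np.deg2rad(35)
ps=(370.3,352.5)
for z in (.15,.16,.17,.18): print(z,atz('side0',*ps,z).round(4))
```

```text
[0.87524684 0.68563996 0.11821704] [-2.6  0.2 -1.2 -0.5 -1.5  0.1 -0.   0.1 -0.9  1.   2.4  0.8]
[0.67876995 0.01781217 0.12      ]
0.15 [ 0.5245 -0.3462  0.15  ]
0.16 [ 0.5202 -0.3513  0.16  ]
0.17 [ 0.516  -0.3564  0.17  ]
0.18 [ 0.5117 -0.3614  0.18  ]
```

The fit gives a lean of about 0.84–0.875 rad, which is close to the upper limit of 0.905. I'll nudge the panel back about 0.06 rad, measured from where the fingers touch its front edge.

Run:
```python
from h import *
Q=q(down([0,1]));y=.115
shot('top','t2')
r.move_ptp([.55,y,.33],Q)
r.movel([.55,y,.178],vel=.15);r.wait(.2)
f0=current_contact_force()
t=r.movel([.60,y,.178],vel=.025,threshold=2.5)
p=current_tool_pos();print(t,p,(current_contact_force()-f0).round(2))
if t and p[0]>.568:
    a=[]
    for i in range(1,6):
        r.movel([p[0]+.001*i,y,.178],vel=.03);a.append((current_contact_force()-f0)[0].round(2))
    print(a)
r.movel([.55,y,.178],vel=.05)
r.movel([.55,y,.33],vel=.2)
print(current_clock())
for hx in (.674,.677,.680,.684):
    from scipy.optimize import brentq
    print(hx,[brentq(lambda a:hx-.11*np.sin(a)-.011*np.cos(a)-x-.011,.2,1.2) for x in (p[0],p[0]+.005)])
```

```text
True [0.5799924  0.11489549 0.17695407] [ 0.35  0.51 -0.49]
[np.float64(-2.19), np.float64(-5.41), np.float64(-6.62), np.float64(-9.29), np.float64(-11.28)]
35.8917
0.674 [0.7497090063696815, 0.6836581074722795]
0.677 [0.7918184735452642, 0.72272677180039]
0.68 [0.8362500498124851, 0.7635141764952847]
0.684 [0.900065748547021, 0.8211519476385853]
```

The panel should now be at about 0.77–0.84 rad. Next I'll work out the knob pose from the side ray and the panel plane, and cross-check it with the top view.

```bash
cat > desk.py <<'E'
from h import *
def isect(f,px,p0,n):
    o,w=ray(f,*px); return o+w*(n@(p0-o))/(n@w)
def frame(psi):
    xh=np.array([np.cos(psi),np.sin(psi),0]);al=np.deg2rad(35);e=np.array([0,0,1.])
    x=xh*np.cos(al)+e*np.sin(al);n=-xh*np.sin(al)+e*np.cos(al);return x,np.cross(n,x),n
E
python3 - <<'E'
from desk import *
from scipy.optimize import least_squares
# desk corners seen, t1 and s1 coordinates *.7 (front edge mid origin)
obs=[('top0',(523,356),(0,.12,.045)),('top0',(626,360),(0,-.12,.045)),('top0',(540,262),(.2,.12,.185)),('top0',(648,269),(.2,-.12,.185)),
('side0',(427,490),(0,.12,.045)),('side0',(546,404),(.2,.12,.185)),('side0',(637,537),(.2,-.12,.185))]
k=.57*0
obs2=[('top0',(578,344),'bar'),('side0',(472,541),'bar')]
def W(s,l): c,S=np.cos(s[2]),np.sin(s[2]);return np.array([s[0]+c*l[0]-S*l[1],s[1]+S*l[0]+c*l[1],l[2]])
f=lambda s:np.concatenate([proj(o[0],W(s,o[2]))-np.array(o[1])*.7 for o in obs])
S=least_squares(f,[.416,-.326,-.04],x_scale=[.01,.01,.05]);s=S.x;print(s,S.fun.round(1))
x,y,n=frame(s[2])
p0=W(s,(0,0,.045))+.057*n
K=isect('side0',(370.3,352.5),p0,n);print('K',K,'slope dist from front',(K-p0)@x,'lat',(K-p0)@y)
g=lambda u,v:(330+u*.1125,330+v*70/600)
v=isect('side0',g(387,125),p0,n)-K;print('pointer',np.arctan2(-v@y,v@x),np.linalg.norm(v))
pr=p0-.034*n;C=K-.034*n
v=isect('side0',g(582,226),pr,n)-C;print('ringmark',np.arctan2(-v@y,v@x),np.linalg.norm(v))
pp=p0-.057*n;C=K-.057*n
for m in [(618,160),(680,120)]:
    v=isect('side0',g(*m),pp,n)-C;print('long',np.arctan2(-v@y,v@x),np.linalg.norm(v))
bt=K-.112*x+.03*y-.042*n;print('bar pred',bt,proj('top0',bt)/.7,proj('side0',bt)/.7)
print('knob top proj',proj('top0',K)/.7)
b=cv2.imread('pics/top0.png');u,vv=proj('top0',K).round().astype(int)
print(b[vv-8:vv+9,u-9:u+10].mean(2).astype(int))
np.savez('desk.npz',K=K,psi=s[2])
E
```

```text
[ 0.41797917 -0.32630651 -0.06143447] [ 0.5 -1.7 -0.5  0.4  0.3 -0.1  1.4  0.2 -3.3 -0.2 -0.1 -3.4  1.8  1.2]
K [ 0.51116937 -0.362061    0.18125061] slope dist from front 0.15614125142705354 lat -0.02996555483658216
pointer -0.6158323020088627 0.0156664288863867
ringmark 0.5107142246412945 0.035369303293336346
long -0.031027642428226733 0.04112875620001896
long -0.01709093734284036 0.05753144483083431
bar pred [ 0.44548405 -0.32796388  0.08260566] [579.21157846 345.15105361] [468.56224741 538.91339009]
knob top proj [606.28293404 314.37259432]
[[ 21  26  33  47  69  77  81  72  70  63  57  47  30  21  15  10  21  25
   62]
 [ 16  21  37  50  62  70  78  82  75  74  72  61  46  31  19  15  19  34
   70]
 [  6  21  40  44  58  67  72  79  87  89  88  77  63  52  22   7  20  39
   84]
 [ 14  24  37  48  57  69  80  90 101 108 111 105  92  69  46  25  24  41
   88]
 [ 18  26  38  52  73  84  96 102 120 131 136 133 119  96  64  33  23  58
   99]
 [  4  22  28  56  87 110 116 104 115 134 146 142 136 114  85  51  40  65
  107]
 [  8  20  38  74 107 133 133 116 107 124 143 152 144 134 106  72  61  92
  124]
 [ 22  20  48  84 124 140 140 125 106 117 138 149 147 142 116  86  86 119
  141]
 [ 10  23  57  98 134 145 146 134 121 120 137 145 146 143 122 109 116 135
  147]
 [ 10  19  55  96 130 146 148 145 138 136 144 148 147 143 137 132 137 141
  151]
 [ 31  22  43  80 123 141 148 146 147 147 146 145 144 148 144 146 149 150
  149]
 [ 63  52  52  71 108 131 139 146 146 144 145 146 145 149 145 152 151 150
  150]
 [102  90  84  81 103 120 133 140 145 143 147 148 148 149 152 151 151 149
  147]
 [122 119 118 117 121 129 134 138 137 141 146 151 151 154 150 149 151 149
  151]
 [131 131 131 134 132 138 144 142 145 145 152 151 152 150 152 152 148 151
  149]
 [133 133 136 136 141 146 149 151 149 147 151 150 154 153 153 150 149 146
  149]
 [133 133 139 139 142 146 149 150 149 150 151 151 153 152 151 151 148 151
  146]]
```

The geometry is consistent: pointer ≈ −0.61, ring mark at a 35 mm radius, and the knob 30 mm lateral of the bar. I'll grip the knob and turn it.

```bash
cat >> desk.py <<'E'
D=np.load('desk.npz') if __import__('os').path.exists('desk.npz') else None
if D is not None:
    K=D['K'];x,y,n=frame(float(D['psi']))
def tool(a):  # closing axis at angle a (clockwise seen facing) from y
    M=np.c_[np.cross(y,-n),y,-n]; return M@R.from_euler('z',a).as_matrix()
def angles(f):
    im=cv2.imread('pics/'+f+'.png').mean(2).astype(np.float32)
    def prof(C,r,a):
        P=C+np.array([r_*(np.cos(a)*x-np.sin(a)*y) for r_ in r])
        uv=proj(f,P).astype(np.float32);return cv2.remap(im,uv[None,:,0],uv[None,:,1],cv2.INTER_LINEAR).mean()
    A=np.arange(-1.6,1.6,.03)
    best=None
    for dx in np.arange(-.004,.0041,.001):
        for dy in np.arange(-.004,.0041,.001):
            C=K+dx*x+dy*y;p=[prof(C,np.linspace(.004,.014,6),a) for a in A];i=int(np.argmin(p))
            if best is None or p[i]<best[0]: best=(p[i],A[i],dx,dy)
    pr=[prof(K-.034*n,np.linspace(.026,.033,5),a) for a in A]
    return 'pointer',best,'ring',A[int(np.argmax(pr))],max(pr)
E
python3 - <<'E'
from desk import *
print(angles('side0'),angles('top0'))
T=.605
best=None
for a in np.arange(-3.1,3.1,.3):
    js=[ik(K+h*n,q(tool(a+p))) for h,p in((.07,0),(-.025,0),(-.025,T/2),(-.025,T),(.07,T))]
    if any(j is None for j in js): continue
    m=max(np.abs(js[0][6]),np.abs(js[3][6]))+max(np.abs(np.array(js[0])-current_joint_pos()))*.3+5*max(np.abs(np.array(js[i+1])-np.array(js[i])).max()>1.2 for i in range(3))
    if best is None or m<best[0]: best=(m,a,js[0],js[3])
print(best)
E
```

```text
('pointer', (np.float32(71.54172), np.float64(-0.5799999999999992), np.float64(-0.003), np.float64(0.001)), 'ring', np.float64(0.47000000000000197), np.float32(164.91241)) ('pointer', (np.float32(104.141106), np.float64(-0.6699999999999993), np.float64(0.004), np.float64(0.004)), 'ring', np.float64(0.5000000000000018), np.float32(79.77344))
(np.float64(0.620978207586763), np.float64(2.5999999999999965), array([ 0.19984926,  0.1397714 ,  0.76297268,  1.91907194, -0.77131905,
        0.85245121,  0.29236483]), array([-5.86053700e-02,  4.79359507e-01,  1.12845840e+00,  1.93882230e+00,
       -1.22748111e+00,  9.54995716e-01,  1.29900600e-03]))
```

```bash
cat > knob.py <<'E'
from desk import *
import sys
a=2.6;T=float(sys.argv[1])
grip(.085,20)
r.move_ptp(K+.11*n,q(tool(a)))
r.movel(K+.01*n,vel=.15)
t=r.movel(K-.025*n,vel=.05,threshold=5);print(t,((current_tool_pos()-K)@n).round(4))
if t: raise SystemExit
grip(0,20);print(current_gripper_width(),current_gripper_force(),current_contact_force().round(2))
N=5
for i in range(1,N+1):
    r.move_ptp(K-.025*n,q(tool(a+T*i/N)))
print(current_contact_force().round(2),current_wrist_torque().round(2),current_joint_pos().round(2))
grip(.03);grip(.07)
r.movel(K+.06*n,vel=.12)
grip(0,20)
p=current_tool_pos();r.movel([.40,-.15,.33],vel=.25)
shot('side','s8');shot('top','t8');print(angles('s8'),angles('t8'),current_clock())
E
python3 knob.py .6
```

```text
False -0.0249
0.035545045298025574 20.587722659111023 [-5.18  4.97  4.22]
[-5.6   5.33  4.41] [0.96 1.12 0.53] [ 0.2   0.34  0.74  1.93 -1.04  0.78 -0.11]Traceback (most recent call last):
  File "knob.py", line 17, in <module>
    p=current_tool_pos();r.movel([.40,-.15,.33],vel=.25)
                         ~~~~~~~^^^^^^^^^^^^^^^^^^^^^^^^
workcell.PlanningError: the arm cannot follow that straight line within its joint ranges
```

The fingers read 35.5 mm on the 36 mm knob, so that grip was good. I'll back off for a check.

Run:
```python
from desk import *
r.movel(K+.10*n,vel=.15)
r.move_ptp([.42,-.10,.34],q(down([0,1])))
shot('side','s8');shot('top','t8');print(angles('s8'),angles('t8'),current_clock())
```

```text
('pointer', (np.float32(77.464836), np.float64(0.11000000000000143), np.float64(-0.003), np.float64(0.003)), 'ring', np.float64(-1.6), np.float32(174.9269)) ('pointer', (np.float32(107.98986), np.float64(1.0700000000000025), np.float64(0.004), np.float64(-0.004)), 'ring', np.float64(0.5000000000000018), np.float32(79.38646)) 46.3417
```

Run:
```python
from desk import *
A=np.arange(-1.2,1.2,.02)
def pf(f,C,r,A):
    im=cv2.imread('pics/'+f+'.png').mean(2).astype(np.float32)
    P=np.array([[C+r_*(np.cos(a)*x-np.sin(a)*y) for r_ in r] for a in A])
    uv=proj(f,P.reshape(-1,3)).reshape(len(A),len(r),2) if False else np.stack([proj(f,p) for p in P])
    uv=uv.astype(np.float32);return cv2.remap(im,uv[...,0],uv[...,1],cv2.INTER_LINEAR).mean(1)
def cen(p,A,sgn):
    w=sgn*p;w=np.clip(w-(w.max()-.5*(w.max()-np.median(w))),0,None);i=np.argmax(sgn*p);m=np.abs(A-A[i])<.4;return (A[m]*w[m]).sum()/w[m].sum()
for f in('side0','s8'):
  for dx,dy in((0,0),(-.003,.001),(-.002,0),(-.003,.003)):
    p=pf(f,K+dx*x+dy*y,np.linspace(.006,.014,6),A);print(f,dx,dy,cen(p,A,-1).round(3),p.min())
  q_=pf(f,K-.034*n,np.linspace(.024,.033,6),np.arange(0,1,.02));print('ring',cen(q_,np.arange(0,1,.02),1),q_.max())
```

```text
side0 0 0 -0.829 84.35591
side0 -0.003 0.001 -0.583 74.28402
side0 -0.002 0 -0.723 79.29954
side0 -0.003 0.003 -0.414 79.16938
ring 0.4604466731182338 163.04193
s8 0 0 -0.172 87.03103
s8 -0.003 0.001 -0.087 81.90696
s8 -0.002 0 -0.183 84.43397
s8 -0.003 0.003 0.111 81.23203
ring 0.46041409683997153 167.75684
```

The ring hasn't moved (0.460 before and after). To get the pointer direction without depending on the centre, I'll fit a line to its dark pixels.

Run:
```python
from desk import *
G=np.arange(-.018,.0181,.0005)
for f in('side0','s8'):
    im=cv2.imread('pics/'+f+'.png').mean(2).astype(np.float32)
    C=K-.0025*x+.001*y
    gx,gy=np.meshgrid(G,G,indexing='ij')  # gx up slope, gy right
    P=C+gx[...,None]*x-gy[...,None]*y
    uv=np.stack([proj(f,p) for p in P]).astype(np.float32)
    I=cv2.remap(im,uv[...,0],uv[...,1],cv2.INTER_CUBIC)
    m=np.hypot(gx,gy)<.0135
    bg=np.median(I[m]);w=np.clip(bg-25-I,0,None)*m
    # keep the biggest blob
    nl,L,st,_=cv2.connectedComponentsWithStats((w>0).astype(np.uint8));k=1+np.argmax([w[L==i].sum() for i in range(1,nl)]);w=w*(L==k)
    mu=np.array([(w*gx).sum(),(w*gy).sum()])/w.sum()
    c=np.cov(np.stack([gx.ravel(),gy.ravel()]),aweights=w.ravel());v=np.linalg.eigh(c)[1][:,1];v*=np.sign(v[0])
    print(f,bg,'dir',np.arctan2(v[1],v[0]),'centroid',mu,'ang centroid',np.arctan2(mu[1],mu[0]),np.sqrt(np.linalg.eigvalsh(c)))
```

```text
side0 171.81328 dir -0.5637152195512047 centroid [ 0.00609547 -0.00434884] ang centroid -0.6196990619535319 [0.00103773 0.00334791]
s8 176.80998 dir 0.06097553456310597 centroid [ 0.00719576 -0.00099576] ang centroid -0.13750822648385494 [0.00108903 0.0034205 ]
```

The pointer is at about 0.02 rad. Last is the release bar.

Run:
```python
from desk import *
bt=K-.112*x+.03*y-.042*n
Qs=[(a,ik(bt+.1*n,q(tool(a))),ik(bt-.01*n,q(tool(a)))) for a in (0,np.pi)]
Qs=[s for s in Qs if s[1] is not None and s[2] is not None]
a=min(Qs,key=lambda s:np.abs(np.array(s[1])-current_joint_pos()).max())[0]
r.move_ptp(bt+.1*n,q(tool(a)))
r.movel(bt+.015*n,vel=.12);r.wait(.3)
f0=np.mean([current_contact_force() for _ in range(5)],0)
t=r.movel(bt-.006*n,vel=.02,threshold=2.5)
p=current_tool_pos();d0=(p-bt)@n;print(t,d0)
d=d0
for i in range(12):
    d-=.001;r.movel(bt+d*n,vel=.02);r.wait(.08)
    f=np.mean([(current_contact_force()-f0)@n for _ in range(5)]);dd=(current_tool_pos()-bt)@n
    print(round(d,4),dd.round(4),f.round(1))
    if f>11: break
r.wait(1.3);print('hold',((current_tool_pos()-bt)@n).round(4),((current_contact_force()-f0)@n).round(1))
r.movel(bt+.06*n,vel=.08)
r.move_ptp([.40,-.05,.36],q(down([0,1])))
shot('side','s9');shot('top','t9');print(current_clock(),current_contact_force().round(2))
```

```text
True -0.004850098420692181
-0.0059 -0.0059 2.8
-0.0069 -0.0069 3.4
-0.0079 -0.0075 11.8
hold -0.0075 10.9
54.3667 [ 1.29 -0.1   0.16]
```

The bar was bottomed (11 N, hard stop) and held. Before handing in, I'll check how far the lamp and bearing have shifted since the earlier picture.

Run:
```python
from h import *
a=cv2.imread('pics/s7.png');b=cv2.imread('pics/s9.png')
def sh(u,v,h=8,m=7):
    u,v=int(u),int(v);k=6
    A=cv2.resize(a[v-h:v+h,u-h:u+h],None,fx=k,fy=k,interpolation=cv2.INTER_CUBIC);B=cv2.resize(b[v-h-m:v+h+m,u-h-m:u+h+m],None,fx=k,fy=k,interpolation=cv2.INTER_CUBIC)
    M=cv2.matchTemplate(B,A,cv2.TM_CCOEFF_NORMED);_,s,_,l=cv2.minMaxLoc(M);return (l[0]/k-m,l[1]/k-m,s)
print('lamp near corner',sh(322,210),'mid',sh(311,197),'hinge',sh(347,227),'bearing',sh(282,244,12))
```

```text
lamp near corner (0.16666666666666696, 0.16666666666666696, 0.9310210347175598) mid (-0.16666666666666696, 0.16666666666666696, 0.9740670323371887) hinge (0.0, -0.16666666666666696, 0.9549813270568848) bearing (0.0, 0.0, 0.9059880971908569)
```

The pictures show no lamp motion from the nudge, so I'll measure the lean independently. I'll match the model's panel edges against image gradients in the three views, which needs no more viewing.

```bash
cat > lean.py <<'E'
from h import *
def edges(a,hx,hy):
    z=np.array([-np.sin(a),0,np.cos(a)]);n=np.array([np.cos(a),0,np.sin(a)]);h=np.array([hx,hy,.12])
    c=lambda r,s,yy:h+r*z+s*.011*n+np.array([0,yy,0])
    E={}
    E['tf']=(c(.11,-1,-.07),c(.11,-1,.07));E['tb']=(c(.11,1,-.07),c(.11,1,.07))
    for k,yy in(('n',-.075),('f',.075)):
        for s in(-1,1): E[k+str(s)]=(c(.03,s,yy),c(.105,s,yy))
    return E
use={'s9':['tf','tb','n-1','n1'],'w7':['tf','tb','n1','f1'],'t9':['tf','n-1','f-1']}
G={}
for f in use:
    im=cv2.GaussianBlur(cv2.imread('pics/'+f+'.png').mean(2).astype(np.float32),(0,0),1.0)
    G[f]=(cv2.Sobel(im,5,1,0),cv2.Sobel(im,5,0,1))
def score(f,a,hx,hy,du,dv):
    t=0
    for k,(A,B) in edges(a,hx,hy).items():
        if k not in use[f]: continue
        uv=proj(f,A+np.linspace(0,1,25)[:,None]*(B-A));d=uv[-1]-uv[0];nn=np.array([-d[1],d[0]])/np.linalg.norm(d)
        u=(uv+[du,dv]).astype(np.float32)
        g=cv2.remap(G[f][0],u[None,:,0],u[None,:,1],1)*nn[0]+cv2.remap(G[f][1],u[None,:,0],u[None,:,1],1)*nn[1]
        t+=np.minimum(np.abs(g),120).mean()
    return t
for f in use:
    print(f)
    for a in np.arange(.62,1.0,.03):
        b=max(((score(f,a,hx,.115,du,dv),hx,du,dv) for hx in (.673,.677,.681,.685) for du in np.arange(-3,3.1,1) for dv in (-2,-1,0,1,2)))
        print(round(a,2),round(float(b[0]),1),b[1:])
E
python3 lean.py
```

```text
s9
0.62 326.6 (0.673, np.float64(-3.0), 2)
0.65 367.4 (0.673, np.float64(-3.0), 0)
0.68 388.7 (0.673, np.float64(-2.0), 0)
0.71 406.2 (0.673, np.float64(-1.0), 0)
0.74 419.6 (0.673, np.float64(0.0), 0)
0.77 426.0 (0.685, np.float64(-2.0), 2)
0.8 428.9 (0.681, np.float64(0.0), 1)
0.83 422.1 (0.685, np.float64(0.0), 1)
0.86 407.2 (0.681, np.float64(3.0), 1)
0.89 397.0 (0.681, np.float64(3.0), -1)
0.92 382.4 (0.685, np.float64(3.0), -1)
0.95 340.6 (0.685, np.float64(3.0), -2)
0.98 277.8 (0.685, np.float64(3.0), -2)
w7
0.62 232.7 (0.681, np.float64(3.0), 0)
0.65 230.9 (0.685, np.float64(3.0), -1)
0.68 233.0 (0.685, np.float64(-3.0), -2)
0.71 282.4 (0.673, np.float64(2.0), -2)
0.74 271.8 (0.673, np.float64(3.0), 1)
0.77 306.5 (0.677, np.float64(3.0), -1)
0.8 313.9 (0.681, np.float64(3.0), -2)
0.83 314.4 (0.681, np.float64(3.0), 0)
0.86 327.1 (0.681, np.float64(2.0), 1)
0.89 342.5 (0.685, np.float64(2.0), -1)
0.92 333.5 (0.685, np.float64(3.0), 2)
0.95 267.8 (0.685, np.float64(2.0), 2)
0.98 243.4 (0.677, np.float64(1.0), 2)
t9
0.62 360.0 (0.673, np.float64(0.0), 2)
0.65 360.0 (0.673, np.float64(0.0), 2)
0.68 360.0 (0.677, np.float64(0.0), 2)
0.71 360.0 (0.681, np.float64(0.0), 2)
0.74 360.0 (0.685, np.float64(-1.0), 2)
0.77 360.0 (0.685, np.float64(0.0), 2)
0.8 360.0 (0.685, np.float64(0.0), 2)
0.83 360.0 (0.685, np.float64(0.0), 1)
0.86 360.0 (0.685, np.float64(0.0), 1)
0.89 360.0 (0.685, np.float64(0.0), 0)
0.92 360.0 (0.685, np.float64(0.0), -1)
0.95 360.0 (0.685, np.float64(0.0), -1)
0.98 360.0 (0.685, np.float64(0.0), -2)
```

The side view gives about 0.80 rad, the wrist view 0.83–0.89, and the contact readings about 0.78, so the lamp is within the 0.665–0.905 band. I'm handing in.

```bash
python3 -c "
from h import *
print(job.sign_off(),current_clock())"
```

```text
the job is handed in; nothing more can be done
the job is handed in; nothing more can be done
```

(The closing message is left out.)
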